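Pump the ratchet clamp to hold the cutting board

TASK

Fasten the loose cutting board on the carving deck: pump the clamp's red-handled lever in full strokes, one tooth each, feeling the handle, until the board is held firmly against the steel fence. One tooth after the handle has clearly turned heavy is right; do not overtighten. Then swing the lever back to its rest position and let go; work the clamp by its lever only and leave the crock, mustard bottle and pepper mill where they are.

Things in the scene. Friction and masses are not known exactly. Their poses are not given: they have to be found in the camera images.
- deck: Wooden carving deck, 220 mm (x) by 470 mm (y -120 to +350), 15 mm thick, with the ratchet clamp, which pushes along the deck's +y. Origin on the table under the clamp, z up. A red jaw with a sprung black pad sits on the bar's +y end; set differently each time, not reported: the pad's face starts at deck y 105 to 141 mm. Pressed pad: 2.5 N per mm; its green-ringed shafts sink into the jaw.
- bar: Toothed steel bar, 24 x 165 x 16 mm, with jaw and pad. Starts fully back (origin at deck x 0, y 0, z 26 mm), slides along the deck's +y only. Each full lever stroke moves it one 8 mm tooth and a pawl holds it (unloaded it may stay up to 3 mm past the tooth; loaded it drops back those 2 to 3 mm). Once the board is on the fence each tooth adds about 20 N of clamping. Do not touch bar, jaw or pad.
- lever (a joint): Lever angle, rad: 0 = rest (start), 0.44 = end of stroke, hard stops. Swings level about the upright axis at lever_pivot, clockwise from above as it grows (to the deck's -y). The tooth clicks in at about 0.36 (0.39 under load); return below 0.05 to catch the next. Light friction, stays where left. The load is felt to the stroke's end; leaning on the end stop adds force that is not clamping.
- handle (a point): Centre of the red upright round grip, 24 mm in diameter, 50 mm tall, on the end of a 16 mm wide steel arm, 140 mm from lever_pivot. At rest at deck x 182, y 30, z 81 mm; at the stroke's end x 182, y -30. A stroke takes about 1 N here with the clamp free, and 0.2 N more per N of clamping (4 N more per tooth). Two brass posts, 64 mm high, stand beside the arm's middle.
- lever_pivot (a point): The lever's hinge, upright axis, at deck x 45, y 0, z 51 mm.
- fence: Fixed steel fence on the deck, 200 mm along its x, 20 mm thick, 35 mm tall. Origin at the foot of the middle of the face that looks to the clamp (its -y face). Its place along the deck differs.
- board: Loose plank cutting board, 180 (its x) x 120 (its y) x 22 mm, about 0.3 to 0.6 kg, lying on the deck between pad and fence, no more than about 1 mm off the fence. Origin at the centre of its underside. The clamp itself presses it home (a drag of at most about 4 N). Held firmly means some 15 to 45 N of clamping; over 55 N harms the board.
- crock: Bystander: grey bowl, 90 mm wide, 60 mm tall, on the table; origin under its centre.
- mustard: Bystander: yellow bottle, 52 mm wide, 130 mm tall, on the table; origin under its centre.
- mill: Bystander: wooden pepper mill, 50 mm wide, 105 mm tall, on the table; origin under its centre.
Things that resemble listed ones, but are neither listed nor needed, are in the scene too. Of the things like the board, leave any that is pink or white; of the rest the larger one is meant.

How it is judged:
By the outcome, as a careful person would: the job done as asked, in the order asked, and still so for the second after the job is handed in, with the robot touching nothing.
It also fails if it takes over 69 s, if anything falls off the work surface, if the arm or the gripper's body presses on something with over 40 N, if the wrist force passes 120 N, or if a joint passes its speed limit or range.

ROBOT

A 6-joint arm with a two-finger parallel gripper is mounted at the origin on the work surface. World frame = base frame: x ahead of the robot, y to its left, z up, the work surface at z = 0. Lengths are in m, angles in degrees, forces in N, time in s.
With the tool pointing down it reaches from about 0.4 to 0.825 m from the base axis. Payload 7 kg.
Tool frame: the origin (TCP) lies at the very end of the fingers, on their centre line; the grasp point (between the pads) lies 19 mm behind it (pinch_z is the distance from the TCP to the grasp point, in m); z points along the fingers, y is the line along which they close (so a half turn about z gives the same grasp; the last joint's range is limited). The gripper opens to 88 mm and grips with 3 to 60 N. Pads are 19 mm wide; open, the fingers measure 130 mm over their backs; the gripper's body (78 mm by 193 mm) begins 47 mm behind the grasp point.
Start: joints at [-52.535, 20.546, 0.682, 0, -70.136, -16.507], TCP at [0.241, -0.63, 0.227] pointing down, gripper open.
Joint ranges: [-176.03, 176.03], [-82.01, 121.73], [-58.28, 71.71], [-173.87, 95.51], [-174.79, -0.11], [-173.66, 173.66]. Speed limits (degrees/s): [136.94, 136.94, 172.46, 180, 180, 180].

INTERFACE

Orientations are given as [roll, pitch, yaw] about the fixed x, y, z axes, in that order (R = Rz(yaw) Ry(pitch) Rx(roll)).
In Python, from workcell import get_obs, capture, hand_in, pinch_z gives the robot as it stands.
- The arm moves only by the tool arm_command, never from a script. Its argument "series" is a list of rows, each a list of 2 entries, a list of its own where there are three numbers: the shift along the world's x, y, z in units of 0.02 m (1.0 is 0.02 m), then the turn about the world's z in units of 4 degrees (1.0 is 4 degrees). A call has 1 to 12 rows; each row shifts and turns the commanded pose from where the row before left it; what a row does not reach is not made up. A row lasts 1/10 s, in which the tool goes at most 50 mm and 8.59 degrees, less where a joint would pass 70% of its speed; a pose out of reach is approached as far as the arm can. A call with a number of a shift or a turn outside -1 to 1 is refused whole. A call with a gripper value outside its range is refused whole. "hand" is the gripper command: -1 is fully open, 1 is shut, values between are in proportion, set as the call begins (left out, the last holds). The fingers move at their own pace and stop on an object; "squeeze" is the grip in N (left out, the last holds). Time passes only in rows, so rows that do not move let the fingers close. It gives the time, the measured TCP pose, the force, the opening and the grip force at its end, in the units of the state.
- get_obs(): the state, without advancing time (a new reading comes with each control period).
- capture(name): name is "scene" or "side" or "wrist"; returns a dict with "pixels" (384x512x3 uint8, red, green, blue), "range_z" (384x512 float32, m along the optical axis (not along the pixel's ray), 0 where there is no reading), "vfov" (degrees; the focal length in pixels is half the picture's height over the tangent of half this angle, whatever the lens; pixels are square), "cx", "cy" (the principal point, pixels), "R" (3x3) and "t" (3): a world point X has camera coordinates R X + t. Camera axes: x right, y down, z forward; pixel columns grow to the right and rows downward; lengths in m; the calibration is good to about 2 mm. The wrist camera is an equidistant fisheye: a pixel r from the principal point sees the ray r / f radians off the axis. A picture is of the moment at which its call begins.
- hand_in(): hands the job in; it is judged then, once.
The state is a dict: "time_s": time; "joints": joint angles; "qd": joint speeds; "joint_efforts": joint torques, N m; "tool_pos": TCP position; "tcp_rot": TCP orientation; "contact_force": force on the tool from outside, world axes, zero at the start; "wrist_torque": the same for the moment, N m; "opening": opening from 0.0 (shut) to 1.0 (fully open); "gripper_force": force on a finger pad.
Only numpy, scipy, OpenCV 4.12 (cv2) and the standard library are available. Lean on these libraries where they do the work, as an engineer would, in place of code of your own. Each camera call takes 0.05 s, during which the arm holds its last target. There are 200 camera calls.

## Working session

There is one attempt and no reset: what is moved stays moved. The work goes in short steps, Python scripts to look and compute and a tool call to move; the robot and the scene stay as the last step left them, time stands still between calls to the robot, and variables do not carry over. Pictures are saved under pics/ and viewed, at most 10 in all, crops included, and the job is handed in when it is done.

Besides the shell and the picture viewer there is one more tool, called after ">>>" by a JSON object that holds its "name" and its "arguments". arm_command: Moves the arm, as the interface text tells. Its arguments: {"type":"object","properties":{"series":{"type":"array","items":{"type":"array"}},"hand":{"type":"number"},"squeeze":{"type":"number"}},"required":["series"]}

```bash
mkdir -p pics
cat > h.py <<'E'
import numpy as np,cv2
from workcell import get_obs,capture,hand_in,pinch_z
def world(c,u,v,z=None):
    f=192/np.tan(np.radians(c['vfov']/2)); d=np.array([(u-c['cx'])/f,(v-c['cy'])/f,1])
    R=np.array(c['R']);t=np.array(c['t']); o=-R.T@t; w=R.T@d
    if z is None: return o+w*c['range_z'][int(v),int(u)]
    return o+w*(z-o[2])/w[2]
def save(c,n,box=None,s=1):
    p=c['pixels'][:,:,::-1]
    if box: x0,y0,x1,y1=box; p=p[y0:y1,x0:x1]
    cv2.imwrite(n,cv2.resize(p,None,fx=s,fy=s,interpolation=cv2.INTER_CUBIC))
E
python3 - <<'E'
from h import *
import pickle
a=capture('scene');b=capture('side');pickle.dump((a,b),open('c.pkl','wb'))
save(a,'pics/a.png',None,1.5);save(b,'pics/b.png',None,1.5);print(get_obs(),pinch_z)
E
```

```text
{'time_s': 0.1, 'joints': array([-5.25339392e+01,  2.05884862e+01,  6.40487994e-01, -1.92516816e-02,
       -7.01349638e+01, -1.65092833e+01]), 'qd': array([ 0.05034545, -0.04788415,  0.03805846,  0.16420633,  0.01339391,
        0.02811921]), 'joint_efforts': array([-3.33753916e-03, -5.84161198e+01,  2.93749988e+01,  7.01554656e+00,
        1.01499268e-02, -8.34064986e-05]), 'tool_pos': array([ 0.24128552, -0.62994838,  0.22570969]), 'tcp_rot': array([ 1.79915315e+02, -6.22508501e-03, -1.59049773e+02]), 'contact_force': array([-0.04169869,  0.48159617,  0.07144372]), 'wrist_torque': array([ 0.0231054 ,  0.06412151, -0.06336383]), 'gripper_force': 0.0, 'opening': 0.9981266852221363} 0.0188
```

View pics/a.png

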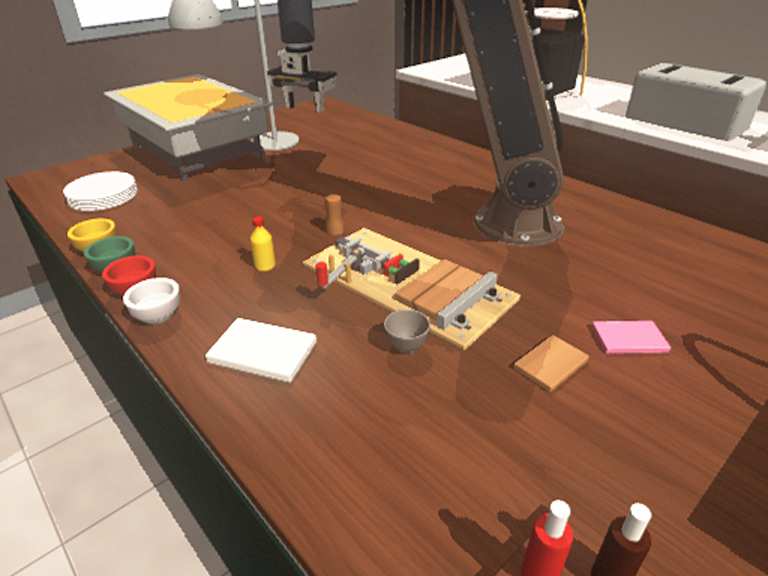

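View pics/b.png

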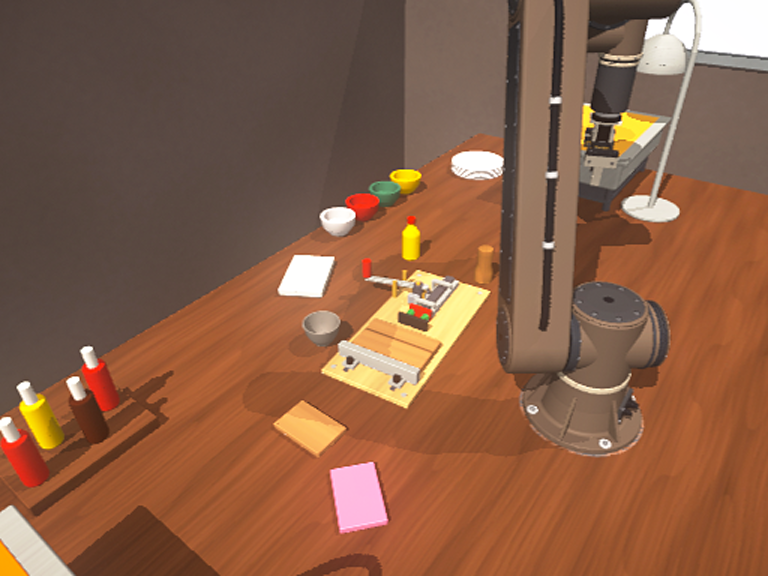

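Both views show the deck. In the scene view its corners are at about (303,263), (362,231), (519,295) and (465,345), the handle is at (321,275), the mustard bottle is at (262,248) and the mill is at (334,215). I'll enlarge this area.

Run:
```python
from h import *
import pickle
a,b=pickle.load(open('c.pkl','rb'))
save(a,'pics/a2.png',(160,125,360,245),4);save(b,'pics/b2.png',(200,130,340,280),4)
for n,u,v in [('L',303,263),('T',362,231),('R',519,295),('B',465,345)]: print(n,world(a,u/1.5,v/1.5,.015).round(3))
for n,u,v in [('handle',321,275),('must',262,248),('mill',334,215),('crock',407,330),('fencetop',468,295)]: print(n,world(a,u/1.5,v/1.5).round(3))
```

```text
L [ 0.562 -0.219  0.015]
T [ 0.357 -0.239  0.015]
R [0.291 0.214 0.015]
B [0.503 0.24  0.015]
handle [ 0.62  -0.061  0.086]
must [ 0.635 -0.273  0.064]
mill [ 0.406 -0.292  0.06 ]
crock [0.557 0.134 0.019]
fencetop [0.414 0.168 0.052]
```

View pics/a2.png

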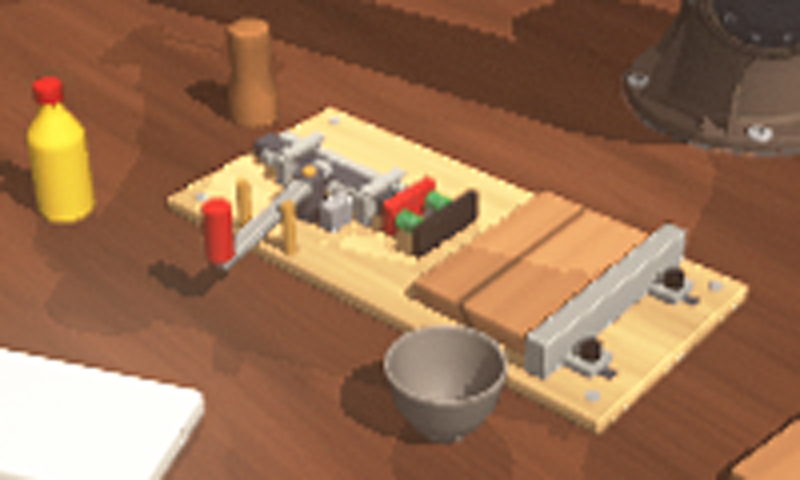

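View pics/b2.png

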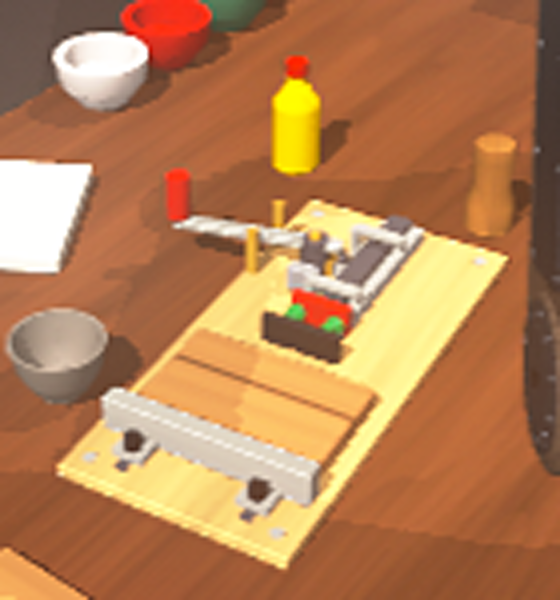

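```bash
cat >> h.py <<'E'
def fit():
    import pickle
    a,b=pickle.load(open('c.pkl','rb'))
    A=[(168,200),(333,107),(748,290),(600,430)]; B=[(315,200),(507,258),(288,563),(60,468)]
    D=np.array([(.11,-.12),(-.11,-.12),(-.11,.35),(.11,.35)])
    D2=dict(L=D[0],T=D[1],R=D[2],B=D[3])
    P=[world(a,160+u/4-.4,125+v/4-.4,.015)[:2] for u,v in A]
    bq=[B[0],B[1],B[2],B[3]]
    Q=[world(b,200+u/4-.4,130+v/4-.4,.015)[:2] for u,v in bq]
    W=np.array(P+Q);DD=np.vstack([D,D]);
    wc=W.mean(0);dc=DD.mean(0);U,S,V=np.linalg.svd((DD-dc).T@(W-wc));R=V.T@U.T
    return a,b,R,wc-R@dc,W,DD
E
python3 - <<'E'
from h import *
a,b,R,t,W,D=fit()
print('yaw',np.degrees(np.arctan2(R[1,0],R[0,0])),'t',t);print(((W-t)@R-D).round(4))
for p in [(.182,.03),(.182,-.03),(.045,0)]: print(p,(R@p+t).round(4))
for n,c in (('a',a),('b',b)):
    vv,uu=np.mgrid[0:384,0:512]
    f=192/np.tan(np.radians(c['vfov']/2));z=c['range_z']
    X=np.stack([(uu-c['cx'])/f*z,(vv-c['cy'])/f*z,z],-1)
    X=(X-np.array(c['t']))@np.array(c['R']); d=(X[...,:2]-t)@R
    h=X[...,2]; px=c['pixels'].astype(int); 
    ok=z>0
    red=ok&(px[...,0]>120)&(px[...,1]<60)&(px[...,2]<60)
    m=red&(abs(d[...,0]-.182)<.06)&(abs(d[...,1])<.08)
    print(n,'handle',d[m].mean(0).round(4),h[m].min(),h[m].max(),X[m].mean(0).round(4),m.sum())
    m=ok&(px.max(-1)<70)&(abs(d[...,0])<.06)&(d[...,1]>.08)&(d[...,1]<.17)&(h>.02)
    print('pad',m.sum(),np.percentile(d[m],[2,25,50,75,95,98],axis=0).round(4).tolist(),h[m].max())
    for lo,hi in [(.031,.043),(.045,.06)]:
        m=ok&(abs(d[...,0])<.08)&(d[...,1]>.15)&(d[...,1]<.35)&(h>lo)&(h<hi)
        print('h',lo,m.sum(),np.percentile(d[m][:,1],[0,1,3,10,50,90,99]).round(4))
E
```

```text
yaw 6.371319185447861 t [ 0.43428227 -0.11648378]
[[ 0.0033 -0.0008]
 [-0.0002 -0.0029]
 [ 0.0053 -0.0027]
 [ 0.0059  0.0006]
 [-0.0044  0.002 ]
 [ 0.0003  0.0036]
 [-0.0032 -0.0002]
 [-0.0069  0.0004]]
(0.182, 0.03) [ 0.6118 -0.0665]
(0.182, -0.03) [ 0.6185 -0.1261]
(0.045, 0) [ 0.479  -0.1115]
a handle [0.1893 0.0331] 0.06279972680769318 0.10774980046870694 [ 0.6187 -0.0626  0.0861] 55
pad 7 [[-0.0316, 0.1169], [-0.0308, 0.1175], [-0.03, 0.1177], [0.0308, 0.1185], [0.0418, 0.1192], [0.0426, 0.1192]] 0.04548890163748272
h 0.031 1057 [0.1501 0.1525 0.1558 0.164  0.2151 0.2878 0.3069]
h 0.045 224 [0.2682 0.269  0.2698 0.2714 0.2815 0.2887 0.2898]
b handle [0.1791 0.035 ] 0.05721558326908654 0.10535502161542384 [ 0.6084 -0.0619  0.0858] 53Traceback (most recent call last):
  File "<stdin>", line 16, in <module>
    return _quantile_unchecked(
        a, q, axis, out, overwrite_input, method, keepdims, weights)
    return _ureduce(a,
                    func=_quantile_ureduce_func,
    ...<5 lines>...
                    overwrite_input=overwrite_input,
                    method=method)
    r = func(a, **kwargs)
    result = _quantile(arr,
                       quantiles=q,
    ...<2 lines>...
                       out=out,
                       weights=wgt)
    slices_having_nans = np.isnan(arr[-1, ...])
                                  ~~~^^^^^^^^^
IndexError: index -1 is out of bounds for axis 0 with size 0
```

Pose: the deck yaw is about 6.4° and the handle is near (0.612, -0.066). The pad-to-board gap is about 30 mm, so roughly four free strokes. I'll move above the handle now.

>>> {"name": "arm_command", "arguments": {"series": [[[0.65,1,0],-0.3],[[0.65,1,0],-0.3],[[0.65,1,0],-0.3],[[0.65,1,0],-0.3],[[0.65,1,0],-0.3],[[0.65,1,0],-0.3],[[0.65,1,0],-0.3],[[0.65,1,0],-0.3],[[0.65,1,0],-0.3],[[0.65,1,0],-0.3],[[0.65,1,0],-0.3],[[0.65,1,0],-0.3]], "hand": -1, "squeeze": 20}}

```text
time_s: 1.3
tool_pos: [0.3977, -0.3893, 0.2262]
tcp_rot: [180.0, -0.0, -173.5]
contact_force: [0.7, 0.4, 0.3]
opening: 1.0
gripper_force: 0.0
```

>>> {"name": "arm_command", "arguments": {"series": [[[0.67,1,0],0],[[0.67,1,0],0],[[0.67,1,0],0],[[0.67,1,0],0],[[0.67,1,0],0],[[0.67,1,0],0],[[0.67,1,0],0],[[0.67,1,0],0],[[0.67,1,0],0],[[0.67,1,0],0],[[0.67,1,0],0],[[0.67,1,0],0]]}}

```text
time_s: 2.5
tool_pos: [0.5584, -0.1494, 0.2262]
tcp_rot: [180.0, -0.0, -173.4]
contact_force: [-0.4, 0.4, 0.3]
opening: 1.001
gripper_force: 0.0
```

>>> {"name": "arm_command", "arguments": {"series": [[[0.67,1,0],0],[[0.67,1,0],0],[[0.67,1,0],0],[[0.67,1,0],0],[[0,0,0],0],[[0,0,0],0],[[0,0,0],0]]}}

```text
time_s: 3.2
tool_pos: [0.6115, -0.0705, 0.2264]
tcp_rot: [180.0, -0.0, -173.4]
contact_force: [0.2, 0.2, 0.5]
opening: 0.998
gripper_force: 0.0
```

Run:
```python
from h import *
import pickle
w=capture('wrist');pickle.dump(w,open('w.pkl','wb'));save(w,'pics/w.png',None,1.5)
o=get_obs();print(o['tool_pos'],o['tcp_rot'],o['contact_force'],o['joints'],w['vfov'],w['cx'],w['cy'])
```

```text
[ 0.61146685 -0.07072091  0.22650419] [ 1.79998951e+02 -1.76835731e-02 -1.73465965e+02] [ 0.02399552 -0.63728869  0.5758514 ] [ 1.15563009e+01  1.50139882e+01 -7.20498152e+00 -2.80072546e-03
 -6.77985542e+01 -9.50212073e+01] 65.70646984690485 249.28013255623554 189.33653354211214
```

View pics/w.png

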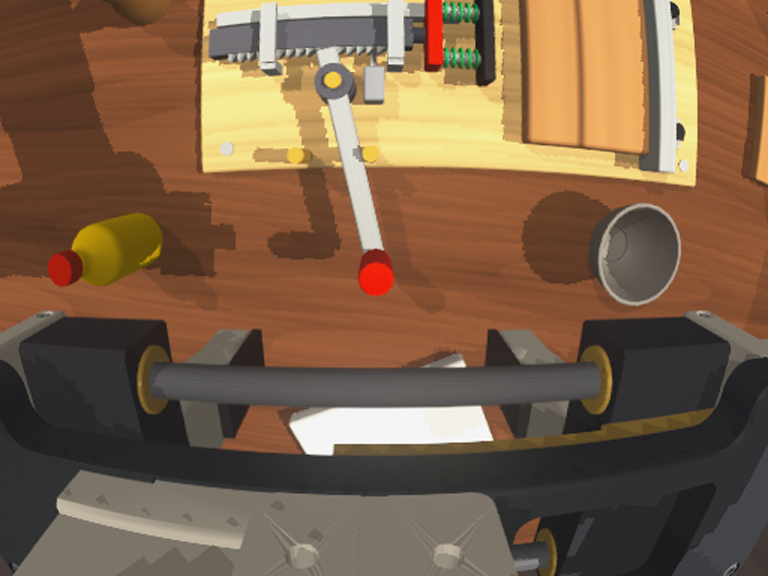

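The wrist view shows the handle's top at (376,280), the pivot cap at (333,80), and the post tops at (296,155) and (371,153). The mustard cap is at (64,268), the pad face is at column 494, and the board edge is at column 524.

```bash
cat >> h.py <<'E'
def fish(c,u,v,z):
    f=192/np.tan(np.radians(c['vfov']/2)); x,y=u-c['cx'],v-c['cy']; r=np.hypot(x,y)
    th=r/f; d=np.array([np.sin(th)*x/r,np.sin(th)*y/r,np.cos(th)])
    R=np.array(c['R']);t=np.array(c['t']); o=-R.T@t; w=R.T@d
    return o+w*(z-o[2])/w[2]
E
python3 - <<'E'
from h import *
import pickle
w=pickle.load(open('w.pkl','rb'));a,b,R,t,_,_=fit()
for n,u,v,z in [('h',376,280,.106),('piv',333,80,.062),('p1',296,155,.064),('p2',371,153,.064),('mustcap',64,268,.13),('deckL',203,172,.015),('deckB',695,186,.015),('padtop',494,80,.045),('board',524,138,.037),('fence',650,150,.05)]:
    X=fish(w,u/1.5,v/1.5,z)[:2]; print(n,X.round(4),((X-t)@R).round(4))
E
```

```text
h [ 0.6124 -0.0694] [0.1822 0.027 ]
piv [ 0.4806 -0.115 ] [ 0.0462 -0.0037]
p1 [ 0.5377 -0.1353] [ 0.1007 -0.0302]
p2 [ 0.5312 -0.082 ] [0.1002 0.0235]
mustcap [ 0.6216 -0.2882] [ 0.1671 -0.1914]
deckL [ 0.557 -0.225] [ 0.1099 -0.1214]
deckB [0.5035 0.2381] [0.1081 0.3447]
padtop [0.4603 0.0047] [0.0393 0.1175]
board [0.5007 0.0368] [0.0831 0.1449]
fence [0.4873 0.1501] [0.0823 0.259 ]
```

Both estimates agree and the tool is over the handle, so I'll descend and grip.

>>> {"name": "arm_command", "arguments": {"series": [[[0,0.05,-1],0],[[0,0,-1],0],[[0,0,-1],0],[[0,0,-1],0],[[0,0,-1],0],[[0,0,-1],0],[[0,0,-1],0],[[0,0,-0.6],0],[[0,0,0],0],[[0,0,0],0]]}}

```text
time_s: 4.25
tool_pos: [0.6121, -0.0696, 0.0752]
tcp_rot: [-180.0, 0.0, -173.5]
contact_force: [0.0, -0.8, 0.2]
opening: 0.999
gripper_force: 0.0
```

>>> {"name": "arm_command", "arguments": {"series": [[[0,0,0],0],[[0,0,0],0],[[0,0,0],0],[[0,0,0],0],[[0,0,0],0],[[0,0,0],0],[[0,0,0],0],[[0,0,0],0]], "hand": 1, "squeeze": 20}}

```text
time_s: 5.05
tool_pos: [0.6118, -0.0693, 0.0745]
tcp_rot: [-180.0, -0.0, -173.4]
contact_force: [0.3, 0.6, -0.1]
opening: 0.33
gripper_force: 0.0
```

>>> {"name": "arm_command", "arguments": {"series": [[[0,0,0],0],[[0,0,0],0],[[0,0,0],0],[[0,0,0],0],[[0,0,0],0]]}}

```text
time_s: 5.55
tool_pos: [0.6118, -0.0696, 0.0745]
tcp_rot: [-180.0, -0.0, -173.4]
contact_force: [1.6, -3.5, -0.8]
opening: 0.27
gripper_force: 20.0
```

>>> {"name": "arm_command", "arguments": {"series": [[[0.145,-0.47,0],-1],[[0.11,-0.475,0],-1],[[0.075,-0.48,0],-1],[[0,0,0],0]]}}

```text
time_s: 5.95
tool_pos: [0.6186, -0.0982, 0.0745]
tcp_rot: [180.0, 0.0, 174.5]
contact_force: [0.5, 0.5, -0.3]
opening: 0.265
gripper_force: 20.0
```

>>> {"name": "arm_command", "arguments": {"series": [[[0.045,-0.485,0],-1],[[0.01,-0.49,0],-1],[[-0.025,-0.49,0],-1],[[0,0,0],0],[[0,0,0],0]]}}

```text
time_s: 6.45
tool_pos: [0.6193, -0.1266, 0.0745]
tcp_rot: [180.0, 0.0, 162.7]
contact_force: [2.0, -0.2, -1.2]
opening: 0.267
gripper_force: 20.0
```

Stroke 1 is free. I'll return the lever and check with the wrist camera.

>>> {"name": "arm_command", "arguments": {"series": [[[0.025,0.49,0],1],[[-0.01,0.49,0],1],[[-0.045,0.485,0],1],[[-0.075,0.48,0],1],[[-0.11,0.475,0],1],[[-0.145,0.47,0],1],[[0,0,0],0]]}}

```text
time_s: 7.15
tool_pos: [0.6116, -0.0696, 0.0746]
tcp_rot: [-179.9, -0.0, -173.1]
contact_force: [2.0, -7.6, -0.9]
opening: 0.271
gripper_force: 20.0
```

Run:
```python
from h import *
w=capture('wrist');save(w,'pics/w2.png',None,1.5)
```

```text
(no output)
```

View pics/w2.png

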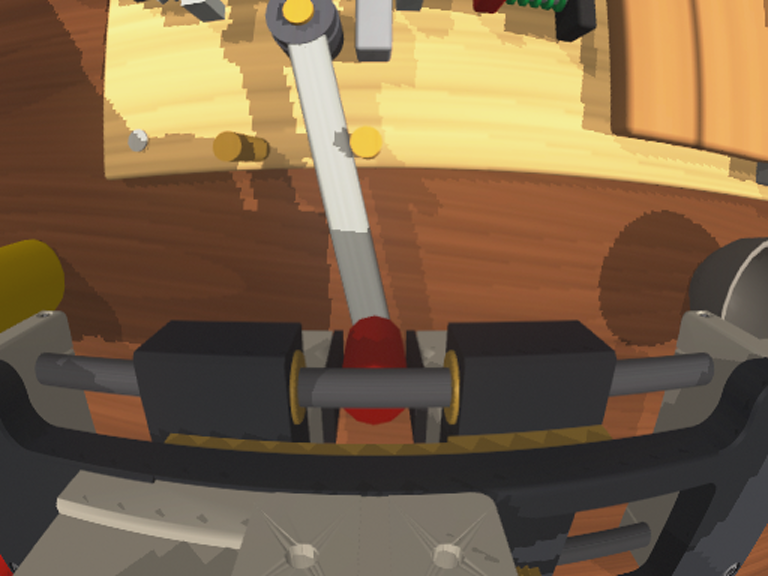

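The lever is gripped and back at rest. The pad, at right around column 590, has moved toward the board edge near column 615. Stroke 2 is next.

>>> {"name": "arm_command", "arguments": {"series": [[[0.145,-0.47,0],-1],[[0.11,-0.475,0],-1],[[0.075,-0.48,0],-1],[[0.045,-0.485,0],-1],[[0.01,-0.49,0],-1],[[-0.025,-0.49,0],-1],[[0,0,0],0],[[0,0,0],0]]}}

```text
time_s: 8.0
tool_pos: [0.6191, -0.1268, 0.0746]
tcp_rot: [-180.0, 0.0, 162.7]
contact_force: [1.2, -2.1, -0.8]
opening: 0.271
gripper_force: 20.0
```

>>> {"name": "arm_command", "arguments": {"series": [[[0.025,0.49,0],1],[[-0.01,0.49,0],1],[[-0.045,0.485,0],1],[[-0.075,0.48,0],1],[[-0.11,0.475,0],1],[[-0.145,0.47,0],1],[[0,0,0],0]]}}

```text
time_s: 8.7
tool_pos: [0.6116, -0.0696, 0.0746]
tcp_rot: [-179.9, -0.0, -173.0]
contact_force: [1.9, -7.9, -2.4]
opening: 0.272
gripper_force: 20.0
```

>>> {"name": "arm_command", "arguments": {"series": [[[0.145,-0.47,0],-1],[[0.11,-0.475,0],-1],[[0.075,-0.48,0],-1],[[0.045,-0.485,0],-1],[[0.01,-0.49,0],-1],[[-0.025,-0.49,0],-1],[[0,0,0],0],[[0,0,0],0]]}}

```text
time_s: 9.5
tool_pos: [0.6191, -0.1267, 0.0746]
tcp_rot: [180.0, 0.0, 162.7]
contact_force: [1.0, -2.8, -1.5]
opening: 0.269
gripper_force: 20.0
```

Three free strokes are done. Next is the return, then stroke 4.

>>> {"name": "arm_command", "arguments": {"series": [[[0.025,0.49,0],1],[[-0.01,0.49,0],1],[[-0.045,0.485,0],1],[[-0.075,0.48,0],1],[[-0.11,0.475,0],1],[[-0.145,0.46,0],1],[[0,0,0],0]]}}

```text
time_s: 10.2
tool_pos: [0.6116, -0.0696, 0.0746]
tcp_rot: [-179.9, -0.0, -173.1]
contact_force: [2.4, -7.3, -2.2]
opening: 0.267
gripper_force: 20.0
```

>>> {"name": "arm_command", "arguments": {"series": [[[0.145,-0.47,0],-1],[[0.11,-0.475,0],-1],[[0.075,-0.48,0],-1],[[0.045,-0.485,0],-1],[[0.01,-0.49,0],-1],[[-0.025,-0.48,0],-1],[[0,0,0],0],[[0,0,0],0]]}}

```text
time_s: 11.0
tool_pos: [0.6191, -0.1265, 0.0746]
tcp_rot: [180.0, 0.0, 162.8]
contact_force: [1.9, -0.3, -2.0]
opening: 0.272
gripper_force: 20.0
```

Run:
```python
from h import *
a,b,R,t,_,_=fit()
a=capture('scene');save(a,'pics/a4.png',(200,145,320,235),6)
print(get_obs()['contact_force'])
```

```text
[ 0.93327862  0.05413934 -2.24499996]
```

View pics/a4.png

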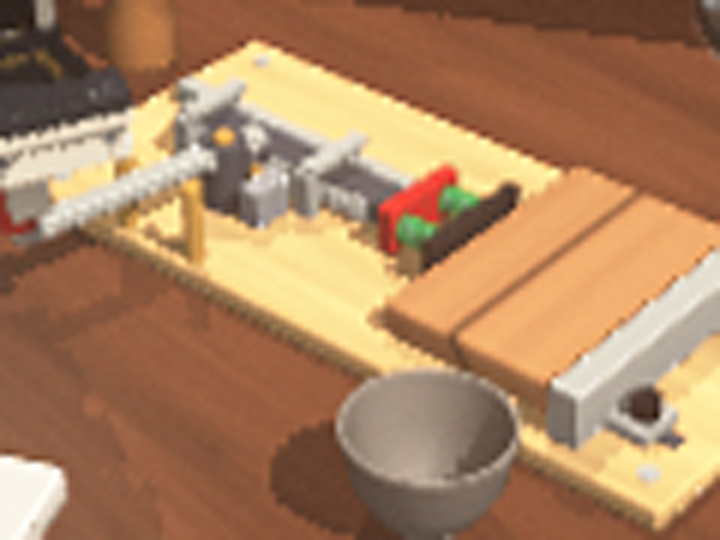

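The pad is now about at the board edge, near (470,225) in the crop. The handle is still light. Stroke 5 should begin to load.

>>> {"name": "arm_command", "arguments": {"series": [[[0.025,0.48,0],1],[[-0.01,0.49,0],1],[[-0.045,0.485,0],1],[[-0.075,0.48,0],1],[[-0.11,0.475,0],1],[[-0.145,0.46,0],1],[[0,0,0],0]]}}

```text
time_s: 11.75
tool_pos: [0.6116, -0.0696, 0.0746]
tcp_rot: [-179.9, -0.0, -173.1]
contact_force: [2.3, -5.5, -2.1]
opening: 0.268
gripper_force: 20.0
```

>>> {"name": "arm_command", "arguments": {"series": [[[0.145,-0.46,0],-1],[[0.11,-0.475,0],-1],[[0.075,-0.48,0],-1],[[0,0,0],0]]}}

```text
time_s: 12.15
tool_pos: [0.6184, -0.0979, 0.0746]
tcp_rot: [180.0, -0.0, 174.6]
contact_force: [0.8, 0.8, -0.2]
opening: 0.269
gripper_force: 20.0
```

>>> {"name": "arm_command", "arguments": {"series": [[[0.045,-0.485,0],-1],[[0.01,-0.49,0],-1],[[-0.025,-0.49,0],-1],[[0,0,0],0],[[0,0,0],0]]}}

```text
time_s: 12.65
tool_pos: [0.6191, -0.1263, 0.0746]
tcp_rot: [180.0, 0.0, 162.8]
contact_force: [1.2, 3.5, -0.7]
opening: 0.27
gripper_force: 20.0
```

Run:
```python
from h import *
for i in range(3):
    b=capture('side');print(get_obs()['contact_force'],get_obs()['wrist_torque'])
save(b,'pics/b5.png',(230,165,330,240),7)
```

```text
[ 1.17716387  4.04997805 -0.39720831] [ 1.43722461 -0.5017994   0.20143131]
[ 1.24034289  3.77093678 -0.01073729] [ 1.46918455 -0.43808266  0.20132925]
[1.64534473 4.92644082 0.29921567] [ 1.57890683 -0.4098778   0.16573429]
```

View pics/b5.png

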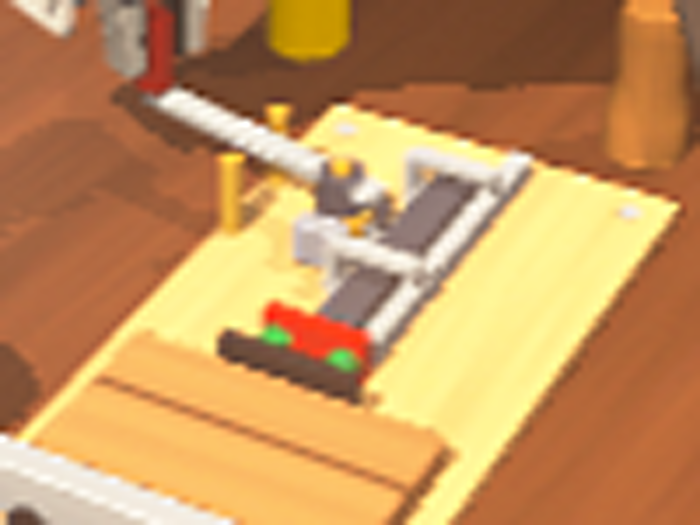

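The handle has begun to load: +4 N now against about -2 N when free. I'll return and feel the first half of stroke 6. A half stroke doesn't click, so it can be undone.

>>> {"name": "arm_command", "arguments": {"series": [[[0.025,0.49,0],1],[[-0.01,0.49,0],1],[[-0.045,0.485,0],1],[[-0.075,0.48,0],1],[[-0.11,0.475,0],1],[[-0.145,0.46,0],1],[[0,0,0],0]]}}

```text
time_s: 13.5
tool_pos: [0.6116, -0.0698, 0.0746]
tcp_rot: [-179.9, -0.0, -173.2]
contact_force: [0.9, -0.6, -1.4]
opening: 0.271
gripper_force: 20.0
```

>>> {"name": "arm_command", "arguments": {"series": [[[0.145,-0.46,0],-1],[[0.11,-0.475,0],-1],[[0.075,-0.48,0],-1],[[0,0,0],0]]}}

```text
time_s: 13.9
tool_pos: [0.6183, -0.0982, 0.0746]
tcp_rot: [180.0, -0.0, 174.5]
contact_force: [0.3, 4.3, 1.8]
opening: 0.267
gripper_force: 20.0
```

Run:
```python
from h import *
for i in range(3):
    b=capture('side');print(get_obs()['contact_force'],get_obs()['wrist_torque'])
```

```text
[-0.03625653  4.63498178 -0.13501249] [1.62960146 0.01200296 0.19020907]
[0.14539723 5.48413178 1.22937601] [1.52438966 0.02335036 0.22894131]
[-0.32848698  4.88549731  1.12412106] [1.47102777 0.06510905 0.24170495]
```

At mid-stroke the handle takes about 4.2 N more than when free, or about 21 N of clamping. That puts the held force at about 10–13 N, so finishing this tooth should give about 30 N. I'll complete stroke 6.

>>> {"name": "arm_command", "arguments": {"series": [[[0.045,-0.485,0],-1],[[0.01,-0.49,0],-1],[[-0.025,-0.5,0],-1],[[0,0,0],0],[[0,0,0],0]]}}

```text
time_s: 14.55
tool_pos: [0.619, -0.1266, 0.0746]
tcp_rot: [180.0, -0.0, 162.7]
contact_force: [0.3, 7.0, 1.3]
opening: 0.272
gripper_force: 20.0
```

Run:
```python
from h import *
for i in range(3):
    b=capture('side');print(get_obs()['contact_force'],get_obs()['wrist_torque'])
```

```text
[-0.08027646  6.42174718  0.30234901] [ 2.47519258 -0.05583706  0.1895761 ]
[1.09932167 6.67606074 0.46063158] [ 2.43184254 -0.033586    0.21961449]
[-0.03433984  6.24021679  0.64445599] [ 2.41283351 -0.05754384  0.25217112]
```

The end load is about 37 N at overshoot. I'll return, then do a short partial feel to confirm the tooth held. It's too short to click.

>>> {"name": "arm_command", "arguments": {"series": [[[0.025,0.5,0],1],[[-0.01,0.49,0],1],[[-0.045,0.485,0],1],[[-0.075,0.48,0],1],[[-0.11,0.475,0],1],[[-0.145,0.46,0],1],[[0,0,0],0]]}}

```text
time_s: 15.4
tool_pos: [0.6115, -0.0697, 0.0746]
tcp_rot: [-179.9, -0.0, -173.1]
contact_force: [-0.1, -0.2, -0.1]
opening: 0.266
gripper_force: 20.0
```

>>> {"name": "arm_command", "arguments": {"series": [[[0.145,-0.46,0],-1],[[0.11,-0.475,0],-1],[[0,0,0],0],[[0,0,0],0]]}}

```text
time_s: 15.8
tool_pos: [0.6165, -0.0877, 0.0746]
tcp_rot: [180.0, -0.0, 178.7]
contact_force: [-2.3, 6.5, 2.8]
opening: 0.27
gripper_force: 20.0
```

Run:
```python
from h import *
for i in range(3):
    b=capture('side');print(get_obs()['contact_force'],get_obs()['wrist_torque'])
save(b,'pics/b6.png',(230,165,330,240),7)
```

```text
[-2.34275132  6.08958452  2.38678974] [2.24304345 0.67698485 0.28781608]
[-2.98685533  5.73789338  1.77050899] [2.2767085  0.58657866 0.31725171]
[-2.77363241  6.44052732  2.85370881] [2.23254576 0.6681032  0.26287778]
```

View pics/b6.png

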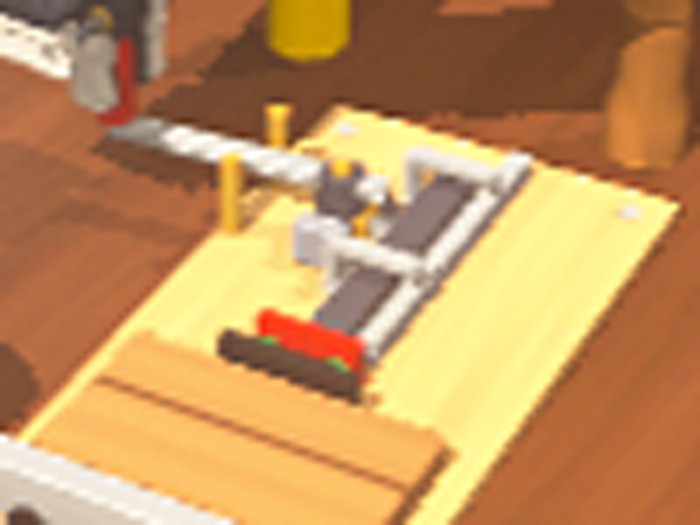

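The tooth held: the feel is about 28 N, and the picture shows the jaw sunk closer to the pad with the pad flat on the board. Now I'll swing back to rest with a slight lean on the stop, then release.

>>> {"name": "arm_command", "arguments": {"series": [[[-0.11,0.475,0],1],[[-0.145,0.5,0],1],[[0,0,0],0],[[0,0,0],0],[[0,0,0],0]]}}

```text
time_s: 16.45
tool_pos: [0.6114, -0.0696, 0.0746]
tcp_rot: [-179.9, -0.1, -173.4]
contact_force: [-0.0, -5.1, 0.6]
opening: 0.271
gripper_force: 20.0
```

>>> {"name": "arm_command", "arguments": {"series": [[[0,0,0],0],[[0,0,0],0],[[0,0,0],0],[[0,0,0],0],[[0,0,0],0],[[0,0,0],0],[[0,0,0],0],[[0,0,0],0],[[0,0,0],0],[[0,0,0],0]], "hand": -1}}

```text
time_s: 17.45
tool_pos: [0.6118, -0.0689, 0.0746]
tcp_rot: [-180.0, 0.0, -173.4]
contact_force: [-0.2, -0.6, -0.6]
opening: 0.996
gripper_force: 0.0
```

>>> {"name": "arm_command", "arguments": {"series": [[[0,0,0.5],0],[[0,0,1],0],[[0,0,1],0],[[0,0,1],0],[[0,0,1],0],[[0,0,1],0],[[0,0,1],0],[[0,0,1],0],[[0,0,0],0],[[0,0,0],0]]}}

```text
time_s: 18.45
tool_pos: [0.6119, -0.0689, 0.2255]
tcp_rot: [180.0, 0.1, -173.4]
contact_force: [-0.2, 0.3, 0.3]
opening: 1.0
gripper_force: 0.0
```

Run:
```python
from h import *
w=capture('wrist');save(w,'pics/w9.png',None,1.5)
```

```text
(no output)
```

View pics/w9.png

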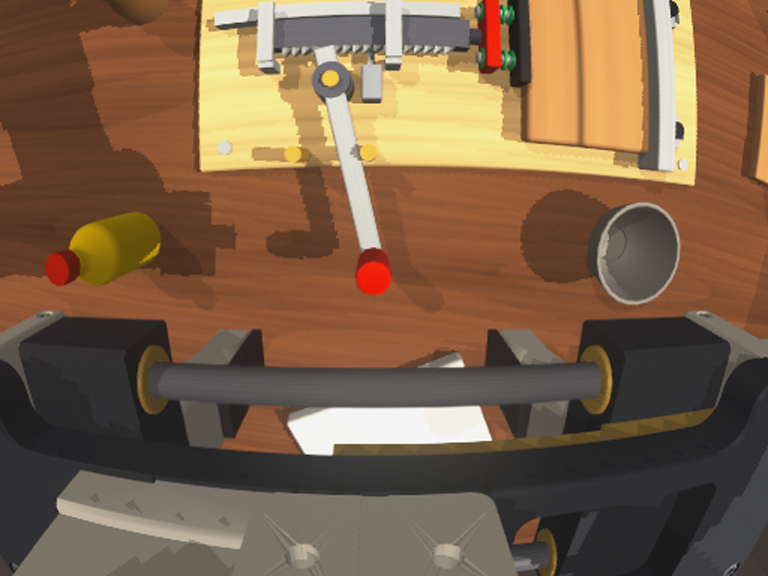

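The wrist view shows the lever at rest, with the handle at (373,277) as at the start. The pad at (520,50) is pressed on the board, its springs well shortened, and the board is against the fence. The crock, mustard and mill are where they were, so I'm handing in.

```bash
python3 -c "
from h import *
print(hand_in())"
```

```text
the job is handed in; nothing more can be done
None
```

I clamped the board against the fence with six lever strokes, returned the lever to rest and released it, and handed the job in. The handle felt like roughly 28 N of clamping. The pad compression in the last picture suggests nearer 47 N, just above the 45 N target but under the 55 N harm limit; I did not resolve the difference.

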